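# Empty the lidded roller box into the tray

### The arm

A 6-joint arm with a two-finger parallel gripper is mounted at the origin on the work surface. World frame = base frame: x ahead of the robot, y to its left, z up, the work surface at z = 0. Lengths are in m, angles in rad, forces in N, time in s.
With the tool pointing down it reaches from about 0.375 to 0.9 m from the base axis. Payload 3.1 kg.
Tool frame: the origin (TCP) lies on the centre line of the jaws, within the pads' length; the fingertips stand 22 mm ahead of it and the grasp point (between the pads) lies 3 mm ahead of it; z points along the fingers, x is the direction in which the jaws open and shut, and the axes are right-handed (so a half turn about z gives the same grasp; the last joint's range is limited). The gripper opens to 87 mm and grips with 3 to 60 N. Pads are 19 mm wide; open, the fingers measure 117 mm over their backs; the gripper's body (75 mm by 190 mm) begins 51 mm behind the grasp point.
Start: joints at [-0.178, 0.527, 1.433, -0, 1.181, -0.178], TCP at [0.625, 0, 0.245] pointing down, gripper open.
Joint ranges: [-3.08, 3.08], [-0.75, 2.2], [0.22, 2.44], [-1.43, 4.57], [0, 2.65], [-2.85, 2.85]. Speed limits (rad/s): [2.79, 2.79, 3.14, 3.14, 3.14, 3.14].

### API

Orientations are given as a unit quaternion [x, y, z, w].
In Python, from rig import robot, camera, order gives the robot as it stands.
- The arm moves only by the shell command python3 -m pendant 'ROWS' [OPENING] [FORCE]. ROWS is JSON, a list of rows, each a list of 2 entries, a list of its own where there are three numbers: the shift along the tool's x, y, z in mm, then the turn about the tool's z in degrees. A call has 1 to 8 rows; each row shifts and turns the commanded pose from where the row before left it, along the tool's axes as they then stand; what a row does not reach is not made up. A row lasts 1/8 s, in which the tool goes at most 62.5 mm and 10.7 degrees, less where a joint would pass 70% of its speed; a pose out of reach is approached as far as the arm can. A call with a gripper value outside its range is refused whole. OPENING is the finger opening in mm, from 0 to 87, set as the call begins (- or left out, the last holds). The fingers move at their own pace and stop on an object; FORCE is the grip in N (left out, the last holds). Time passes only in rows, so rows that do not move let the fingers close. It gives the time, the measured TCP pose, the force and the opening at its end, in the units of the state.
- robot.get_obs(): the state, without advancing time (a new reading comes with each control period).
- camera(name): name is "scene" or "side" or "wrist"; returns a dict with "pixels" (400x640x3 uint8, blue, green, red), "mtx" (3x3 intrinsics, pixels), "k1" (the pictures are not rectified: a ray, as slopes to the right and down, at radius r is drawn at 1 + k1 r^2 times it, then the intrinsics apply), "R" (3x3) and "t" (3): a world point X has camera coordinates R X + t. Camera axes: x right, y down, z forward; pixel columns grow to the right and rows downward; lengths in m; the calibration is good to about 2 mm. A picture is of the moment at which its call begins. There is no depth.
- order.hand_in(): hands the job in, once; it reports no verdict.
The state is a dict: "time": time; "q": joint angles; "joint_velocities": joint speeds; "joint_torque": joint torques, N m; "position": TCP position; "tool_rot": TCP orientation; "ft_force": force on the tool from outside, world axes, zero at the start; "moment": the same for the moment, N m; "grip_width": finger opening in m.
Only numpy, scipy, OpenCV 4.12 (cv2) and the standard library are available. Lean on these libraries where they do the work, as an engineer would, in place of code of your own. Each camera call takes 0.05 s, during which the arm holds its last target. There are 200 camera calls.

### The job

Swing the lid of the tipping box all the way back until it has clicked past its catch and stays open by itself; only then tip the box over (it has a lever at its side for this) so that all three rollers end up in the tray in front of it. Bring the box back down level on its stand with the lid still fully open, and do not disturb the tray or the other things on the bench.

Things in the scene. Friction and masses are not known exactly. Their poses are not given: they have to be found in the camera images.
- stand: grey steel stand fixed to the bench that carries the tipping box; base plate 150 x 150 x 8 mm. Origin on the bench surface; x axis points from the pouring lip of the box to its back (away from the tray); y axis runs parallel to the lid hinge, tipping axle and both grip bars, towards the lever side; z up.
- lid_bar (a point): middle of the round grip bar at the front edge of the white lid: 10 mm thick, along the stand's y axis, 75 mm free between its two arms, 44 mm in front of the lid plate with an open gap between (fingers fit in). Lid shut: 139 mm above the bench, 125 mm in front of the stand's origin. Swings up and back round the lid hinge, radius 175 mm. It may turn freely between the fingers.
- lid_hinge (a point): middle of the lid's hinge line, at the top of the back wall of the box, 137 mm above the bench and 50 mm behind the stand's origin while the box is level. Lid plate 131 mm long, 97 mm wide, 4 mm thick; the lid weighs 130 g.
- lid (a joint): angle of the lid relative to the box, rad: 0 shut (so at the start), 1.57 upright, 2.05 fully back at its stop. A sprung ball catch resists from about 1.4 with its peak at 1.65 (about 2 N more at the bar); beyond about 1.85 it holds the lid back even while the box is tipped. Short of that it is not held and falls shut, at the latest when the box is tipped.
- lever_grip (a point): middle of the round black grip of the tipping lever on the +y side of the box: 12 mm thick, along the stand's y axis, 85 mm free, its middle 120 mm to +y of the stand's origin. Circles the tipping axle at radius 110 mm: box level, it is up and back from the axle (50 degrees above the stand's +x, 189 mm above the bench); straight above at 0.70 rad. It may turn freely between the fingers.
- tub_pivot (a point): middle of the tipping axle, 105 mm above the bench, 35 mm in front of the stand's origin. The box is a grey tub 97 mm wide (y), 65 mm deep, walls 4 mm, underside 70 mm above the bench, from 81 mm in front of the stand's origin (top of its sloping front, the pouring lip) to 50 mm behind it (back wall).
- tub (a joint): tipping angle of the box, rad: 0 level on its rest, growing as the lever is swung over towards the tray and the lip goes down, stop at 1.45. The front wall slopes so that the rollers roll out from about 1.1 to 1.4. It takes a few newtons at the grip. Lead the box both ways: tipped right over, it stays over by its weight.
- tray: loose open black tray, 170 x 200 x 42 mm outside, walls 4 mm, 0.6 kg, standing on the bench right under the lip in front of the box. Origin under its centre, x axis along its 170 mm side.
- roller0_center (a point): centre of one of three alike plain aluminium rollers, 26 mm across, 70 mm long, lying side by side in the box along the hinge direction, about 60 g each
- roller1_center (a point): centre of one of three alike plain aluminium rollers, 26 mm across, 70 mm long, lying side by side in the box along the hinge direction, about 60 g each
- roller2_center (a point): centre of one of three alike plain aluminium rollers, 26 mm across, 70 mm long, lying side by side in the box along the hinge direction, about 60 g each
- jar: bystander: glass jar with a steel screw cap, 68 mm across, 90 mm tall. Origin under its middle.
- tape: bystander: empty cardboard tape core lying flat, 90 mm across, 25 mm tall. Origin under its middle.
- screwdriver: bystander: screwdriver, 190 mm long, lying flat. Origin under its middle.
- bottle: bystander: closed white bottle, 64 mm across, 170 mm tall. Origin under its middle.
- carton: bystander: small closed cardboard carton, 80 x 120 x 70 mm. Origin under its middle.
- bucket: bystander: small white open bucket, 120 mm across, 110 mm tall. Origin under its middle.
- mug: bystander: white mug, 80 mm across, 95 mm tall, handle at its +y side. Origin under its middle.

How it is judged:
By the outcome, as a careful person would: the job done as asked, in the order asked, and still so for the second after the job is handed in, with the robot touching nothing.
It also fails if it takes over 67 s, if anything falls off the work surface, if the arm or the gripper's body presses on something with over 40 N, if the wrist force passes 120 N, or if a joint passes its speed limit or range.

## Working session

There is one attempt and no reset: what is moved stays moved. The work goes in short steps, Python scripts to look and compute and a shell command to move; the robot and the scene stay as the last step left them, time stands still between calls to the robot, and variables do not carry over. Pictures are saved under pics/ and viewed, about 8 in all and at most 12, crops included, and the job is handed in when it is done.

```bash
ls; mkdir -p pics; python3 - <<'E'
from rig import robot,camera,order
import cv2
o=robot.get_obs(); print({k:(o[k]) for k in ("time","position","tool_rot","ft_force","grip_width")})
for n in("scene","side"):
    c=camera(n); cv2.imwrite(f"pics/{n}0.png",c["pixels"]); print(n,c["mtx"],c["k1"],c["R"],c["t"])
E
```

```text
pics
{'time': 0.0, 'position': array([6.24301174e-01, 1.42167100e-04, 2.43561282e-01]), 'tool_rot': array([ 9.99999392e-01,  3.16250298e-06, -1.08696461e-03, -1.88219906e-04]), 'ft_force': array([-0.14016182,  0.70948305,  0.36907531]), 'grip_width': 0.08668343184720455}
scene [[390.98676991   0.         322.88504907]
 [  0.         390.98676991 200.68022851]
 [  0.           0.           1.        ]] -0.05156271285646681 [[-0.52288949  0.85228857  0.01381184]
 [ 0.64930187  0.40874814 -0.64135173]
 [-0.55226231 -0.32638803 -0.76712267]] [ 0.30812083 -0.2963665   1.43900653]
side [[405.69272751   0.         323.94555543]
 [  0.         405.69272751 199.79238208]
 [  0.           0.           1.        ]] -0.08494938531925705 [[-0.99394993 -0.10977784  0.00351601]
 [-0.06354582  0.54865638 -0.83362948]
 [ 0.08958497 -0.82880939 -0.55231289]] [0.58941964 0.14088357 1.3774236 ]
```

View pics/scene0.png

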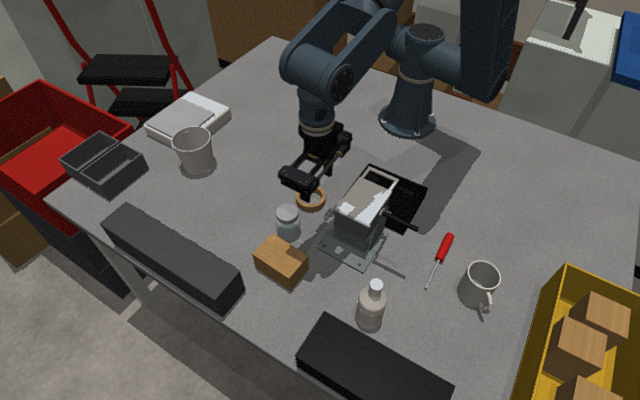

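View pics/side0.png

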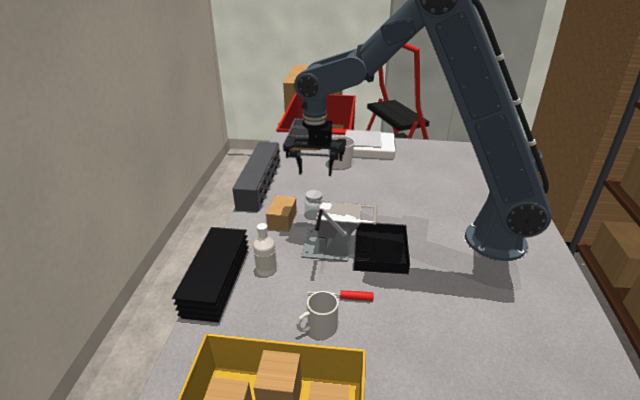

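```bash
python3 - <<'E'
import cv2
a=cv2.imread("pics/scene0.png")[155:285,305:445]; b=cv2.imread("pics/side0.png")[180:290,290:420]
cv2.imwrite("pics/ca.png",cv2.resize(a,None,fx=4.2,fy=4.2,interpolation=2)); cv2.imwrite("pics/cb.png",cv2.resize(b,None,fx=5,fy=5,interpolation=2))
E
```

```text
(no output)
```

View pics/ca.png

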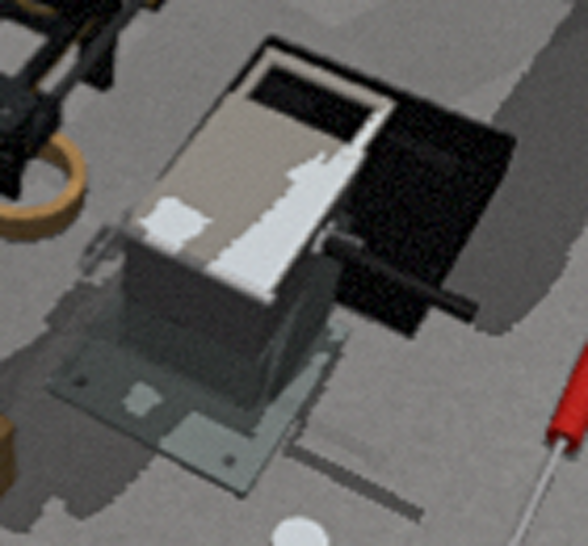

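View pics/cb.png

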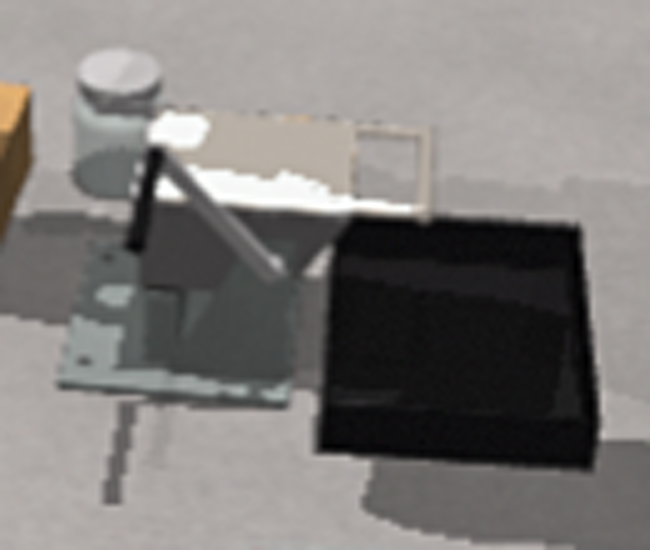

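```bash
cat > h.py <<'E'
import numpy as np, cv2
from scipy.optimize import least_squares
CAM={"scene":(390.98676991,322.88504907,200.68022851,-0.05156271,[[-0.52288949,0.85228857,0.01381184],[0.64930187,0.40874814,-0.64135173],[-0.55226231,-0.32638803,-0.76712267]],[0.30812083,-0.2963665,1.43900653]),
"side":(405.69272751,323.94555543,199.79238208,-0.08494939,[[-0.99394993,-0.10977784,0.00351601],[-0.06354582,0.54865638,-0.83362948],[0.08958497,-0.82880939,-0.55231289]],[0.58941964,0.14088357,1.3774236])}
def proj(n,X):
    f,cx,cy,k,R,t=CAM[n]; p=np.asarray(X)@np.array(R).T+t; s=p[...,:2]/p[...,2:]
    return s*(1+k*(s**2).sum(-1,keepdims=True))*f+[cx,cy]
def w(p,X):
    c,s=np.cos(p[2]),np.sin(p[2]); X=np.asarray(X,float)
    return np.stack([p[0]+c*X[...,0]-s*X[...,1],p[1]+s*X[...,0]+c*X[...,1],X[...,2]],-1)
def tool_rows(): pass
E
python3 - <<'E'
from h import *
g=.105+.11*np.sin(np.radians(50)); gx=-.035+.11*np.cos(np.radians(50))
S=[((.075,-.075,.008),(50,380)),((.075,.075,.008),(243,488)),((-.075,.075,.008),(347,333)),((gx,.163,g),(475,310)),((-.125,0,.139),(330,84)),((.052,-.0485,.139),(130,232)),((.052,.0485,.139),(268,300))]
D=[((.075,.075,.008),(60,378)),((-.075,.075,.008),(290,395)),((gx,.163,g),(134,249)),((-.125,0,.139),(428,172))]
def F(p): return np.concatenate([np.ravel(proj("scene",w(p,[a for a,_ in S]))-(np.array([b for _,b in S])/4.2+[305,155])),np.ravel(proj("side",w(p,[a for a,_ in D]))-(np.array([b for _,b in D])/5+[290,180]))])
r=least_squares(F,[.65,.2,0],loss="soft_l1"); p=r.x; print(p,np.degrees(p[2])); print(F(p).reshape(-1,2).round(1))
for n,x in dict(bar=(-.125,0,.139),hinge=(.05,0,.137),grip=(gx,.12,g),piv=(-.035,0,.105)).items(): print(n,w(p,x).round(4))
E
```

```text
[0.55695857 0.08721622 0.00875032] 0.5013563099196828
[[ 1.8 -3.3]
 [ 4.3 -4.3]
 [ 3.3 -6.6]
 [-0.6  2. ]
 [-3.   0.1]
 [-3.2  0.8]
 [-1.6  1. ]
 [ 4.5  1.6]
 [ 5.4  1.5]
 [-1.9  0.1]
 [-3.4 -0.3]]
bar [0.432  0.0861 0.139 ]
hinge [0.607  0.0877 0.137 ]
grip [0.5916 0.2075 0.1893]
piv [0.522  0.0869 0.105 ]
```

```bash
python3 - <<'E'
from h import *
g=.105+.11*np.sin(np.radians(50)); gx=-.035+.11*np.cos(np.radians(50))
S=[((.075,-.075,.008),(50,380)),((.075,.075,.008),(243,488)),((-.075,.075,.008),(347,333)),((gx,.163,g),(475,310)),((-.125,0,.139),(330,84)),((.052,-.0485,.139),(130,232)),((.052,.0485,.139),(268,300))]
D=[((.075,.075,.008),(60,378)),((-.075,.075,.008),(290,395)),((gx,.163,g),(134,249)),((-.125,0,.139),(428,172))]
def F(p,):
  o=np.array([p[3],p[4],0]); A=[w(p,[np.array(a)+o*(a[2]<.01) for a,_ in L]) for L in(S,D)]
  return np.concatenate([np.ravel(proj("scene",A[0])-(np.array([b for _,b in S])/4.2+[305,155])),np.ravel(proj("side",A[1])-(np.array([b for _,b in D])/5+[290,180]))])
r=least_squares(F,[.65,.2,0,0,0],loss="soft_l1"); p=r.x; print(p,np.degrees(p[2])); print(F(p).reshape(-1,2).round(1))
for n,x in dict(bar=(-.125,0,.139),hinge=(.05,0,.137),grip=(gx,.12,g),piv=(-.035,0,.105)).items(): print(n,w(p,x).round(4))
E
```

```text
[ 0.54928577  0.08940869 -0.00750722  0.02370278 -0.00408782] -0.430131993503026
[[-2.1 -0.1]
 [ 0.1 -0. ]
 [ 0.4 -2.6]
 [ 1.   0.8]
 [-0.3 -1. ]
 [-1.  -1.2]
 [ 0.1 -0.7]
 [-0.7  0.5]
 [-0.   0.9]
 [-0.2  0.6]
 [-0.9  0.7]]
bar [0.4243 0.0903 0.139 ]
hinge [0.5993 0.089  0.137 ]
grip [0.5859 0.2091 0.1893]
piv [0.5143 0.0897 0.105 ]
```

```bash
python3 -m pendant '[[[-30,-15,0],0],[[-34,-15,0],0],[[-34,-15,0],0],[[-34,-15,0],0],[[-34,-15,10],0],[[-35,-15,20],0],[[0,0,15],0],[[0,0,0],0]]' 32 15; python3 - <<'E'
from rig import camera
import cv2
from h import *
a=camera("wrist"); cv2.imwrite("pics/w1.png",a["pixels"])
b=camera("side")["pixels"][150:290,290:430]
cv2.imwrite("pics/w1s.png",np.hstack([a["pixels"][:400],cv2.resize(b,(400,400),interpolation=2)])[:, 240:])
E
```

```text
time: 1.1
position: [0.4229, 0.0902, 0.1988]
tool_rot: [1.0, 0.0, -0.001, -0.0]
ft_force: [0.3, 1.0, -0.1]
grip_width: 0.0321
```

View pics/w1s.png

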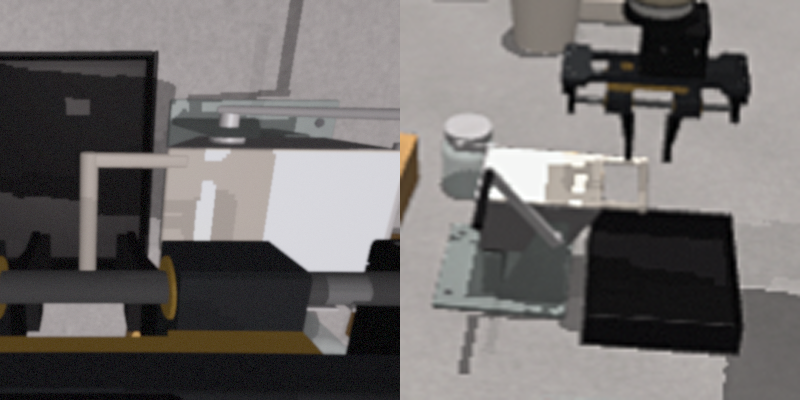

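```bash
python3 - <<'E'
from rig import camera
import numpy as np,cv2
c=camera("wrist"); K,R,t=c["mtx"],c["R"],c["t"]
for u,v,z in((328,200,.139),(321,200,.139),(334,200,.139),(328,158,.139)):
    s=cv2.undistortPoints(np.array([[[u,v]]],float),K,np.array([c["k1"],0,0,0]))[0,0]
    d=R.T@[*s,1]; C=-R.T@t; print(u,v,(C+d*(z-C[2])/d[2]).round(4))
E
```

```text
328 200 [0.4279 0.1052 0.139 ]
321 200 [0.4238 0.1052 0.139 ]
334 200 [0.4314 0.1052 0.139 ]
328 158 [0.4278 0.1302 0.139 ]
```

```bash
python3 -m pendant '[[[4,0,10],0],[[0,0,17],0],[[0,0,17],0],[[0,0,13],0],[[0,0,0],0]]' ; python3 -m pendant '[[[0,0,0],0],[[0,0,0],0],[[0,0,0],0],[[0,0,0],0],[[0,0,0],0]]' 0 8
```

```text
time: 1.88
position: [0.4276, 0.09, 0.1416]
tool_rot: [1.0, -0.0, -0.001, -0.0]
ft_force: [0.5, -0.8, 0.6]
grip_width: 0.0316
time: 2.5
position: [0.4257, 0.0901, 0.1426]
tool_rot: [1.0, 0.0, -0.002, 0.0]
ft_force: [-5.2, -1.6, 4.2]
grip_width: 0.0094
```

```bash
python3 -m pendant '[[[-2,0,0],0],[[0,0,0],0]]' 0 18; python3 - <<'E'
import numpy as np
th=np.linspace(0,2.08,33)+.0114
P=175*np.c_[-np.cos(th),-np.sin(th)]; Q=np.round(P); print(np.diff(Q,axis=0).astype(int).tolist(),Q[-1]-Q[0])
E
```

```text
time: 2.75
position: [0.4257, 0.0901, 0.1427]
tool_rot: [1.0, -0.0, -0.0, -0.0]
ft_force: [-2.9, -0.3, 3.1]
grip_width: 0.009
[[1, -11], [1, -12], [2, -11], [2, -11], [4, -11], [4, -10], [5, -11], [5, -10], [6, -9], [7, -9], [7, -9], [8, -8], [8, -8], [9, -7], [9, -7], [10, -6], [10, -5], [11, -5], [10, -4], [11, -3], [11, -3], [11, -2], [12, -1], [11, 0], [11, 0], [12, 1], [11, 2], [11, 3], [11, 3], [11, 4], [10, 5], [10, 5]] [ 262. -150.]
```

```bash
python3 -m pendant '[[[0,0,-11],0],[[1,0,-12],0],[[2,0,-11],0],[[2,0,-11],0],[[4,0,-11],0],[[4,0,-10],0],[[5,0,-11],0],[[5,0,-10],0]]'
```

```text
time: 3.75
position: [0.449, 0.0898, 0.2302]
tool_rot: [1.0, 0.0, -0.0, 0.0]
ft_force: [-0.5, -2.3, -0.6]
grip_width: 0.0095
```

```bash
python3 -m pendant '[[[6,0,-9],0],[[7,0,-9],0],[[7,0,-9],0],[[8,0,-8],0],[[8,0,-8],0],[[9,0,-7],0],[[9,0,-7],0],[[10,0,-6],0]]'
```

```text
time: 4.75
position: [0.5125, 0.0893, 0.2942]
tool_rot: [1.0, 0.0, -0.001, 0.001]
ft_force: [-6.3, -3.8, 7.3]
grip_width: 0.0091
```

```bash
python3 -m pendant '[[[9,0,-7],0],[[11,0,-6],0],[[10,0,-4],0],[[11,0,-3],0],[[11,0,-3],0],[[11,0,-2],0],[[12,0,-1],0],[[11,0,0],0]]'; python3 -m pendant '[[[11,0,0],0],[[12,0,1],0],[[11,0,2],0],[[11,0,3],0]]'
```

```text
time: 5.75
position: [0.5999, 0.0889, 0.3192]
tool_rot: [1.0, -0.0, 0.0, 0.001]
ft_force: [-2.3, -6.7, 0.8]
grip_width: 0.0095
time: 6.25
position: [0.6459, 0.0888, 0.3131]
tool_rot: [1.0, -0.0, 0.001, 0.001]
ft_force: [0.5, -5.7, -0.1]
grip_width: 0.0093
```

```bash
python3 -m pendant '[[[11,1,3],0],[[11,1,4],0],[[10,0,5],0],[[4,0,2],0],[[0,0,0],0]]'
```

```text
time: 6.88
position: [0.6806, 0.0882, 0.2987]
tool_rot: [1.0, 0.0, 0.001, -0.0]
ft_force: [0.7, -2.8, 1.5]
grip_width: 0.0089
```

```bash
python3 -m pendant '[[[4,0,2],0],[[2,0,1],0],[[0,0,0],0]]'
```

```text
time: 7.25
position: [0.684, 0.0882, 0.2968]
tool_rot: [1.0, 0.0, -0.002, 0.0]
ft_force: [-4.6, -2.7, 6.1]
grip_width: 0.0092
```

```bash
python3 -m pendant '[[[-3,0,0],0],[[0,0,0],0],[[0,0,0],0],[[0,0,-10],0],[[0,0,-20],0],[[0,0,-30],0],[[0,0,-20],0]]' 34 18; python3 - <<'E'
from rig import camera
import cv2
from h import *
a=camera("side")["pixels"][110:310,250:450];b=camera("scene")["pixels"][110:310,280:480]
cv2.imwrite("pics/l1.png",cv2.resize(np.hstack([b,a]),(800,400),interpolation=2))
E
```

```text
time: 8.12
position: [0.6836, 0.0882, 0.3779]
tool_rot: [1.0, 0.0, 0.001, -0.0]
ft_force: [0.5, 1.0, -0.5]
grip_width: 0.0341
```

View pics/l1.png

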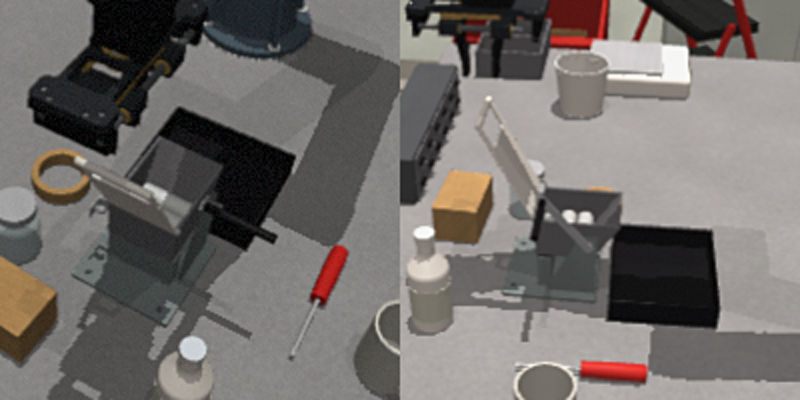

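```bash
python3 -m pendant '[[[0,-32,0],0],[[0,-32,0],0],[[-20,-32,0],0],[[-25,-33,10],0],[[-26,0,38],0],[[-26,0,40],0],[[0,0,40],0],[[0,0,0],0]]' 36; python3 - <<'E'
from rig import camera,robot
import cv2, numpy as np
c=camera("wrist"); cv2.imwrite("pics/w2.png",cv2.resize(c["pixels"][:,160:560],(600,600)))
o=robot.get_obs(); print(o["position"])
np.savez("w2.npz",**{k:c[k] for k in("mtx","k1","R","t")})
E
```

```text
time: 9.22
position: [0.5831, 0.2166, 0.2438]
tool_rot: [1.0, 0.0, -0.004, 0.001]
ft_force: [0.1, -0.3, -0.6]
grip_width: 0.036
[0.58528876 0.21693847 0.24630562]
```

View pics/w2.png

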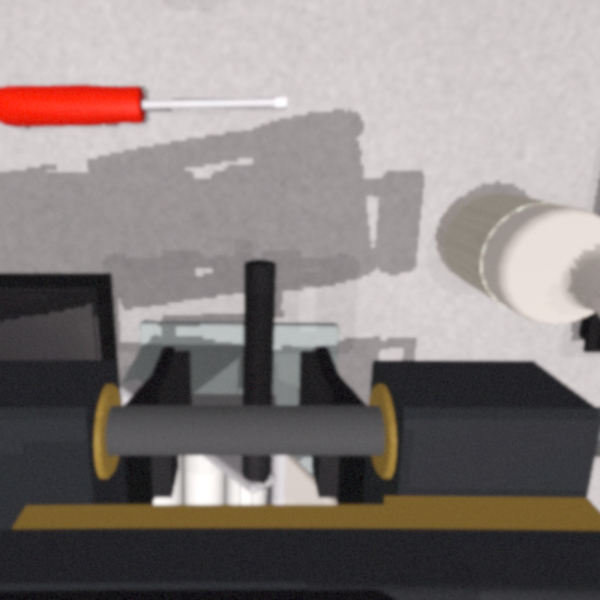

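```bash
python3 - <<'E'
import numpy as np,cv2
c=np.load("w2.npz"); K,R,t=c["mtx"],c["R"],c["t"]
for u,v in((332.7,230),(333,176)):
    s=cv2.undistortPoints(np.array([[[u,v]]],float),K,np.array([float(c["k1"]),0,0,0]))[0,0]
    d=R.T@[*s,1]; C=-R.T@t; print((C+d*(.189-C[2])/d[2]).round(4))
E
```

```text
[0.5885 0.2153 0.189 ]
[0.5884 0.2477 0.189 ]
```

```bash
python3 -m pendant '[[[2,0,12],0],[[0,0,16],0],[[0,0,14],0],[[0,0,12],0],[[0,0,0],0]]' ; python3 -m pendant '[[[0,0,0],0],[[0,0,0],0],[[0,0,0],0],[[0,0,0],0],[[0,0,0],0]]' 0 10; python3 - <<'E'
import numpy as np
th=np.radians(50)+np.linspace(0,1.42,33)
P=110*np.c_[np.cos(th),-np.sin(th)]; Q=np.round(P); print(np.diff(Q,axis=0).astype(int).tolist(),Q[-1]-Q[0])
E
```

```text
time: 9.9
position: [0.5871, 0.2169, 0.192]
tool_rot: [1.0, -0.0, -0.001, 0.0]
ft_force: [-0.5, 0.9, 0.0]
grip_width: 0.036
time: 10.52
position: [0.5879, 0.2171, 0.194]
tool_rot: [1.0, -0.0, 0.0, -0.0]
ft_force: [-2.0, -0.5, 2.9]
grip_width: 0.0117
[[-4, -3], [-4, -3], [-4, -3], [-4, -2], [-5, -3], [-4, -2], [-4, -2], [-5, -2], [-5, -1], [-4, -1], [-5, -2], [-5, 0], [-5, -1], [-5, -1], [-4, 0], [-5, 0], [-5, 0], [-5, 1], [-5, 0], [-5, 1], [-4, 1], [-5, 1], [-5, 2], [-4, 1], [-5, 2], [-4, 2], [-5, 2], [-4, 3], [-4, 3], [-4, 2], [-4, 3], [-4, 3]] [-144.    1.]
```

```bash
python3 -m pendant '[[[-4,0,-3],0],[[-4,0,-3],0],[[-4,0,-3],0],[[-4,0,-2],0],[[-5,0,-3],0],[[-4,0,-2],0],[[-4,0,-2],0],[[-5,0,-2],0]]' 0 30
```

```text
time: 11.52
position: [0.5554, 0.2174, 0.2147]
tool_rot: [1.0, -0.0, 0.002, -0.001]
ft_force: [4.9, 0.9, -2.7]
grip_width: 0.011
```

```bash
python3 -m pendant '[[[-5,0,-1],0],[[-4,0,-1],0],[[-5,0,-2],0],[[-5,0,0],0],[[-5,0,-1],0],[[-5,0,-1],0],[[-4,0,0],0],[[-5,0,0],0]]'
```

```text
time: 12.52
position: [0.5188, 0.2179, 0.2223]
tool_rot: [1.0, -0.0, 0.004, -0.001]
ft_force: [5.5, 1.5, 4.8]
grip_width: 0.0109
```

```bash
python3 -m pendant '[[[-5,0,-1],0],[[-5,0,0],0],[[-5,0,0],0],[[-5,0,1],0],[[-4,0,1],0],[[-5,0,1],0],[[-5,0,2],0],[[-4,0,1],0]]'; python3 - <<'E'
from rig import camera
import cv2
cv2.imwrite("pics/t0.png",camera("side")["pixels"])
E
```

```text
time: 13.52
position: [0.4786, 0.2183, 0.2159]
tool_rot: [1.0, -0.0, 0.002, -0.001]
ft_force: [3.3, 4.7, 0.6]
grip_width: 0.0113
```

```bash
python3 -m pendant '[[[-5,0,2],0],[[-4,0,2],0],[[-5,0,2],0],[[-4,0,3],0],[[0,0,0],0],[[0,0,0],0]]';  python3 -m pendant '[[[-4,0,3],0],[[-4,0,3],0],[[-4,0,3],0],[[-4,0,4],0],[[0,0,0],0],[[0,0,0],0],[[0,0,0],0],[[0,0,0],0]]'; python3 - <<'E'
from rig import camera
import cv2
from h import *
a=camera("side")["pixels"][110:310,250:450];b=camera("scene")["pixels"][110:310,280:480]
cv2.imwrite("pics/t1.png",cv2.resize(np.hstack([b,a]),(800,400),interpolation=2))
E
```

```text
time: 14.32
position: [0.459, 0.2184, 0.2059]
tool_rot: [1.0, -0.0, -0.001, -0.001]
ft_force: [1.4, 5.9, -0.8]
grip_width: 0.0108
time: 15.32
position: [0.4431, 0.2186, 0.1929]
tool_rot: [1.0, -0.001, -0.0, -0.002]
ft_force: [1.5, 7.7, -1.3]
grip_width: 0.0108
```

View pics/t1.png

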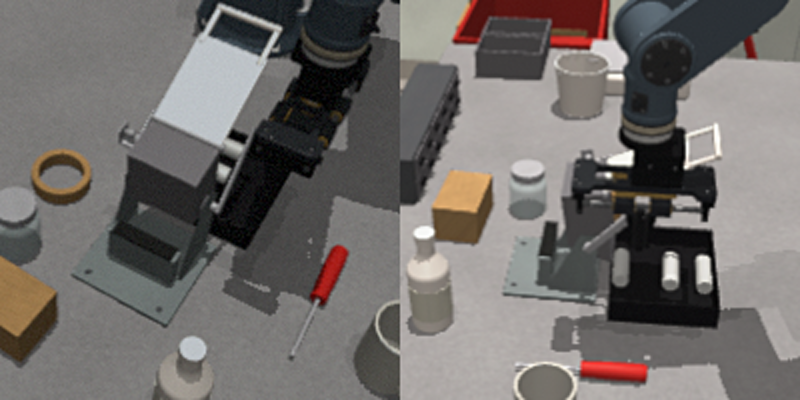

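```bash
python3 -m pendant '[[[4,0,-4],0],[[4,0,-3],0],[[4,0,-3],0],[[4,0,-3],0],[[4,0,-3],0],[[5,0,-2],0],[[4,0,-2],0],[[5,0,-2],0]]';  python3 -m pendant '[[[4,0,-1],0],[[5,0,-2],0],[[5,0,-1],0],[[4,0,-1],0],[[5,0,-1],0],[[5,0,0],0],[[5,0,0],0],[[5,0,1],0]]'
```

```text
time: 16.42
position: [0.4732, 0.2181, 0.2135]
tool_rot: [1.0, -0.001, -0.006, -0.001]
ft_force: [-3.4, 7.1, 1.4]
grip_width: 0.0106
time: 17.42
position: [0.5148, 0.2175, 0.2211]
tool_rot: [1.0, 0.0, -0.001, -0.0]
ft_force: [-1.4, 1.9, 10.6]
grip_width: 0.0112
```

```bash
python3 -m pendant '[[[5,0,0],0],[[4,0,0],0],[[5,0,1],0],[[5,0,1],0],[[5,0,0],0],[[5,0,2],0],[[4,0,1],0],[[5,0,1],0]]';  python3 -m pendant '[[[5,0,2],0],[[4,0,2],0],[[4,0,2],0],[[5,0,3],0],[[4,0,2],0],[[4,0,3],0],[[0,0,0],0],[[0,0,0],0]]'
```

```text
time: 18.42
position: [0.5536, 0.217, 0.2132]
tool_rot: [1.0, -0.0, -0.001, 0.0]
ft_force: [-1.1, 2.1, 0.4]
grip_width: 0.0109
time: 19.42
position: [0.5802, 0.2167, 0.1994]
tool_rot: [1.0, 0.0, 0.0, 0.0]
ft_force: [1.1, -0.6, -0.2]
grip_width: 0.0108
```

```bash
python3 -m pendant '[[[3,0,2],0],[[3,0,2],0],[[2,0,2],0],[[1,0,2],0],[[0,0,0],0],[[0,0,0],0]]'
```

```text
time: 20.18
position: [0.588, 0.2167, 0.1938]
tool_rot: [1.0, 0.0, -0.001, 0.0]
ft_force: [-5.8, -3.9, 12.0]
grip_width: 0.0109
```

On its rest (12 N pushing back, the same position as at first grip). Release, lift clear, retreat.

```bash
python3 -m pendant '[[[0,0,-1],0],[[0,0,0],0],[[0,0,0],0],[[0,0,0],0],[[0,0,-10],0],[[0,0,-25],0],[[0,0,-40],0],[[0,0,-40],0]]' 36;  python3 -m pendant '[[[0,-25,-30],0],[[0,-30,-10],0],[[0,-30,0],0],[[0,0,0],0],[[0,0,0],0],[[0,0,0],0],[[0,0,0],0]]'; python3 - <<'E'
from rig import camera
import cv2
from h import *
a=camera("side")["pixels"][110:310,250:450];b=camera("scene")["pixels"][110:310,280:480]
cv2.imwrite("pics/f1.png",cv2.resize(np.hstack([b,a]),(800,400),interpolation=2))
# bystander motion: difference with the first pictures
for n in("scene","side"):
    d=cv2.absdiff(cv2.imread(f"pics/{n}0.png"),camera(n)["pixels"]).max(2)>60
    nn,_,s,c=cv2.connectedComponentsWithStats(d.astype(np.uint8)); print(n,[tuple(x) for x in s[1:] if x[4]>25])
E
```

```text
time: 21.18
position: [0.589, 0.2171, 0.3092]
tool_rot: [1.0, 0.0, 0.0, -0.0]
ft_force: [0.1, -0.4, -0.1]
grip_width: 0.0362
time: 22.05
position: [0.5891, 0.3012, 0.3475]
tool_rot: [1.0, -0.001, -0.0, 0.0]
ft_force: [-0.5, -0.5, -0.9]
grip_width: 0.0361
scene [(np.int32(363), np.int32(0), np.int32(9), np.int32(13), np.int32(81)), (np.int32(461), np.int32(0), np.int32(14), np.int32(19), np.int32(151)), (np.int32(483), np.int32(0), np.int32(11), np.int32(44), np.int32(310)), (np.int32(516), np.int32(0), np.int32(55), np.int32(55), np.int32(1575)), (np.int32(311), np.int32(4), np.int32(20), np.int32(23), np.int32(68)), (np.int32(350), np.int32(25), np.int32(37), np.int32(41), np.int32(528)), (np.int32(497), np.int32(28), np.int32(26), np.int32(30), np.int32(320)), (np.int32(459), np.int32(39), np.int32(10), np.int32(16), np.int32(89)), (np.int32(278), np.int32(43), np.int32(126), np.int32(183), np.int32(8306)), (np.int32(339), np.int32(48), np.int32(7), np.int32(10), np.int32(31)), (np.int32(509), np.int32(54), np.int32(51), np.int32(42), np.int32(517)), (np.int32(386), np.int32(57), n
[... 2534 characters left out ...]
6), np.int32(6), np.int32(26)), (np.int32(356), np.int32(234), np.int32(9), np.int32(19), np.int32(153)), (np.int32(381), np.int32(236), np.int32(9), np.int32(19), np.int32(158)), (np.int32(398), np.int32(237), np.int32(9), np.int32(20), np.int32(150)), (np.int32(305), np.int32(243), np.int32(9), np.int32(10), np.int32(39)), (np.int32(292), np.int32(245), np.int32(13), np.int32(10), np.int32(84)), (np.int32(450), np.int32(251), np.int32(50), np.int32(34), np.int32(590)), (np.int32(267), np.int32(259), np.int32(285), np.int32(68), np.int32(5260)), (np.int32(423), np.int32(269), np.int32(41), np.int32(25), np.int32(360)), (np.int32(339), np.int32(301), np.int32(16), np.int32(8), np.int32(92))]
```

View pics/f1.png

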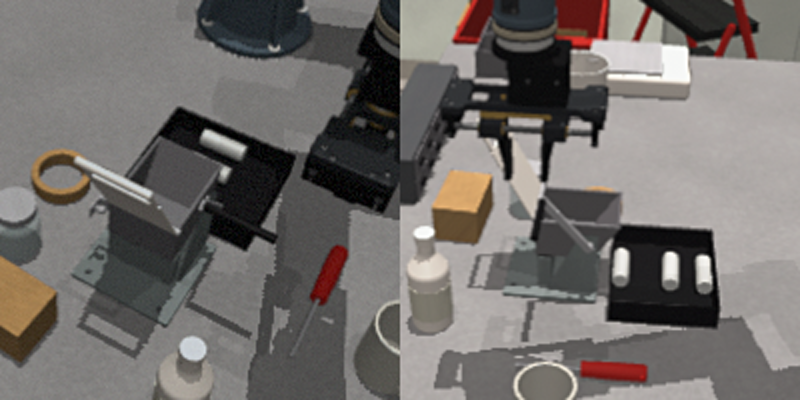

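```bash
python3 -c "
from rig import order; print(order.hand_in())"
```

```text
the job is handed in; nothing more can be done
None
```

The job is done and handed in at about 22 s of the 67 s allowed. I took the lid by its bar and swung it back past the catch to its stop. I then tipped the box by its lever until the rollers rolled out, and led it back down onto its rest.

- **Lid:** it stayed fully back after I let go, and it looks the same in the final pictures as before tipping.
- **Rollers:** the side view shows all three lying in the tray.
- **Box:** the lever grip came back to within 0.2 mm of where I first took hold of it. The tool felt about 12 N pushing back there, so the box was on its rest.
- **Tray and other things:** by eye, the tray, jar, tape, screwdriver, bottle, carton and mug look unmoved. In the last picture the arm partly hides the bucket; I saw it clearly only part-way through, after tipping. I also compared the first and last pictures by code, but arm and shadow changes swamped it, so it proves nothing either way.
- **Forces:** the wrist force stayed at or below about 14 N in every reading, and the gripper was touching nothing at the end.

**Disagreement:** in the pictures the stand's base plate sits about 20 mm further back than if it were centred on the stand's origin. I therefore placed the lid bar and lever from the box itself, and both grips confirmed this to within about 2 mm.

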